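# Put the open parts vial away on the carousel

## Task

The blue parts vial has been left open in the rack: press its hinged yellow cap fully shut while it stands there, and turn the vial carousel until its one empty hook (green) stands over the yellow pointer on the foot. Only when both are done, lift the blue vial out and hang it by the eye on its cap on that empty hook, leaving it hanging still and shut with the hook still over the pointer. Do not unhook the vials already hanging, and do not knock over or shift anything else on the bench.

Things in the scene. Friction and masses are not known exactly. Their poses are not given: they have to be found in the camera images.
- vial: Vial to put away: BLUE, white band, 36 mm diameter, about 57 g. Body 58 mm tall, on it a 7 mm yellow cap of the same diameter (65 mm when shut) with a yellow wire eye. Origin: centre of underside; z up; +x points to the cap's hinge. Grip the body below the cap with fingers on its +y and -y sides: the eye (30 mm wide) then stays between the fingers and its opening (along x) stays clear.
- cap (a joint): Cap hinge, rad: 0 fully shut, positive open (starts 0.7 to 1.45). Hinge line parallel to the vial's y, 18 mm to +x of its axis, 58 mm above its underside; opening tips cap and eye over towards +x. Friction 0.03 N m, no spring: stays where left. Pushing the eye level, from the +x side towards -x, until it stands upright shuts it.
- cap_eye (a point): Peak of the cap's wire eye; moves with the cap. Cap shut: on the vial's axis, 91 mm above its underside (very top 93). The eye is a house-shaped arch of 4 mm wire in the vial's y-z plane, 30 mm wide outside: legs 14 mm, then slopes to a central peak. Opening 22 mm wide, 24 mm high, passed along the vial's x. The point's z points from cap to peak.
- vial_eye (a point): Point fixed to the vial body where the underside of the eye's peak is when the cap is shut: on the vial's axis, 89 mm above its underside. Axes as the vial's.
- rack: Fixed wooden rack block, 80 x 250 x 22 mm, origin at the centre of its underside, lying on the bench; three round pockets 37.5 mm wide in a row along its y axis, at y = -80, 0 and +80 mm, 17 mm deep (pocket floor 5 mm above the bench). The blue vial stands in any one of them.
- rack_vial_a: Bystander: grey vial with black cap, shut, same size and shape as the blue one (its cap does not open), standing in another pocket of the rack. Origin at centre of underside.
- rack_vial_b: Bystander: second grey vial with black cap, as rack_vial_a.
- foot: Fixed round dark steel foot of the carousel, 140 mm diameter, 12 mm high, with a flat yellow pointer 16 mm wide sticking out of it along its own -x to 125 mm from the centre: that is the carousel's front, on the robot's side. Origin on the turning axis, at bench level.
- front_mark (a point): Point on top of the yellow pointer, 105 mm from the turning axis, 6 mm above the bench.
- carousel: Turning part of the vial carousel: post with four level hooks 90 degrees apart and, above them, an aluminium disc (110 mm diameter, top 198 mm above the bench). Origin on the turning axis at bench level; the free hook points along its own -x. Turns either way, more than a full turn, and stays where left (friction 0.15 N m).
- free_hook (a point): The one empty hook, GREEN (the others are bare steel): top of its level bar, 105 mm from the turning axis, 168 mm above the bench. Bar 6 mm thick, centre line at 165 mm; black 20 mm stop collar 72 to 76 mm from the axis; straight to 118 mm, then the tip turns up, ending 130 mm from the axis at 176 mm height. Its +x points to the turning axis.
- turn_peg (a point): Upright round red peg on the carousel's disc for turning it, 14 mm diameter, 48 mm tall (198 to 246 mm above the bench), 40 mm from the turning axis, on the side opposite the free hook. The point is at its mid height; nothing else stands on the disc.
- hung_1: Vial with white cap (orange body) hanging loosely by its eye from a steel hook of the carousel, same size and shape as the blue one with cap shut; underside about 81 mm above the bench. Origin at centre of underside.
- hung_2: Vial with white cap (green body), hanging as hung_1.
- hung_3: Vial with white cap (red body), hanging as hung_1.
- battery: Bystander: black and green battery block, 65 x 150 x 98 mm, heavy. Origin at centre of underside.
- motor: Bystander: small silver electric motor lying on a 50 x 50 mm foot plate, axis along its x, 44 mm diameter, 90 mm long with shaft, 48 mm high. Origin at centre of underside.
- can: Bystander: small round jar with a red cap, 48 mm diameter, 70 mm high. Origin at centre of underside.
Mind the look-alikes: they are no part of the job. There is more than one size of the vial; the job needs the smallest.

How it is judged:
On the way:
1. with the blue vial still standing in the rack, its cap is shut and the empty hook stands over the yellow pointer (value of joint cap below 0.1 rad and horizontal distance between free_hook and front_mark below 0.035 m and z of vial_eye in the frame of rack below 0.105 m and contact force between vial and rack above 0.1 N and angle between vial's own z axis and vertical below 0.15 rad), for 0.2 s.
At the end, for the whole second after the job is handed in: Blue vial hangs still (under 0.08 m/s), upright (0.3 rad) and shut (under 0.1 rad) on the carousel, eye peak within 30 mm of mid-bar of the empty hook; that hook within 35 mm, from above, of the pointer mark; the other three vials still on their hooks (value of joint cap below 0.1 rad and horizontal distance between free_hook and front_mark below 0.035 m and distance between vial_eye and free_hook below 0.03 m and contact force between vial and carousel above 0.15 N and angle between vial's own z axis and vertical below 0.3 rad and linear speed of vial below 0.08 m/s and height (world z) of each of hung_1, hung_2, hung_3 above 0.06 m); the robot touches nothing.
It fails at once if a vial already on the carousel is knocked off its hook (height (world z) of any of hung_1, hung_2, hung_3 below 0.06 m).
It fails at once if a grey vial in the rack is tipped (over 0.4 rad) or shifted by more than 30 mm (distance of any of rack_vial_a, rack_vial_b from where it was at the start of the episode above 0.03 m or angle between any of rack_vial_a, rack_vial_b's own z axis and vertical above 0.4 rad).
It fails at once if the battery, motor or jar is shifted by more than 30 mm or tipped (distance of any of battery, motor, can from where it was at the start of the episode above 0.03 m or angle between any of battery, motor, can's own z axis and vertical above 0.4 rad).
It also fails if it takes over 72 s, if anything falls off the work surface, if the arm or the gripper's body presses on something with over 40 N, if the wrist force passes 120 N, or if a joint passes its speed limit or range.

## Robot

A 7-joint arm with a two-finger parallel gripper is mounted at the origin on the work surface. World frame = base frame: x ahead of the robot, y to its left, z up, the work surface at z = 0. Lengths are in m, angles in rad, forces in N, time in s.
With the tool pointing down it reaches from about 0.425 to 0.875 m from the base axis. Payload 4.7 kg.
Tool frame: the origin (TCP) lies between the finger pads; the fingertips stand 11 mm ahead of it and the grasp point (between the pads) lies 8 mm behind it; z points along the fingers, y is the line along which they close (so a half turn about z gives the same grasp; the last joint's range is limited). The gripper opens to 87 mm and grips with 3 to 60 N. Pads are 19 mm wide; open, the fingers measure 117 mm over their backs; the gripper's body (75 mm by 190 mm) begins 51 mm behind the grasp point.
Start: joints at [-1.317, 0.321, -0.07, 1.45, 0.023, 1.371, -0.057], TCP at [0.154, 0.631, 0.234] pointing down, gripper open.
Joint ranges: [-2.86, 2.86], [-0.3, 2.09], [-1.38, 1.24], [0.06, 2.45], [-1.56, 4.7], [0.09, 2.05], [-2.69, 2.69]. Speed limits (rad/s): [2.57, 2.57, 3.14, 3.14, 3.14, 3.14, 3.14].

## Interface

Orientations are given as a unit quaternion [w, x, y, z].
In Python, from plant import bot gives the robot as it stands. The module is installed in compiled form; this text tells all that it offers.
- The arm moves only by the tool move_arm, never from a script. Its argument "moves" is a list of rows, each an object with "linear": the shift along the world's x, y, z as a fraction of full scale, a list of three; "twist": the turn, a rotation vector about the world's x, y, z as a fraction of full scale, a list of three; "gripper": the opening, from 0 (shut) to 1 (fully open). A call has 1 to 8 rows; each row is the pose to reach, as a shift and turn from the pose commanded when the call began; what a row does not reach only later rows make up. Full scale, the value 1, is 0.75 m for a shift and 90 degrees for a turn. A row lasts 1/12 s, in which the tool goes at most 41.7 mm and 7.16 degrees, less where a joint would pass 70% of its speed; a pose out of reach is approached as far as the arm can. A call with a number of a shift or a turn outside -1 to 1 is refused whole. A call with a gripper value outside its range is refused whole. The fingers move at their own pace and stop on an object; "newtons" is the grip in N (left out, the last holds). Time passes only in rows, so rows that repeat a pose let the fingers close. It gives the time, the measured TCP pose, the force, the opening and the grip force at its end, in the units of the state.
- bot.state(): the state, without advancing time (a new reading comes with each control period).
- bot.camera(name): name is "scene" or "top" or "wrist"; returns a dict with "image" (420x560x3 uint8, red, green, blue), "z_map" (420x560 float32, m along the optical axis (not along the pixel's ray), 0 where there is no reading), "vertical_fov" (degrees; the focal length in pixels is half the picture's height over the tangent of half this angle, whatever the lens; pixels are square), "cx", "cy" (the principal point, pixels), "extrinsics" (4x4, takes a point from world to camera coordinates). Camera axes: x right, y down, z forward; pixel columns grow to the right and rows downward; lengths in m; the calibration is good to about 2 mm. A picture is of the moment at which its call begins.
- bot.sign_off(): hands the job in; it is judged then, once.
The state is a dict: "time": time; "joint_positions": joint angles; "joint_vel": joint speeds; "tau": joint torques, N m; "tcp_pos": TCP position; "orientation": TCP orientation; "contact_force": force on the tool from outside, world axes, zero at the start; "ft_torque": the same for the moment, N m; "finger_gap": finger opening in m; "finger_force": force on a finger pad.
Only numpy, scipy, OpenCV 4.12 (cv2) and the standard library are available. Lean on these libraries where they do the work, as an engineer would, in place of code of your own. Each camera call takes 0.05 s, during which the arm holds its last target. There are 200 camera calls.

## Working session

There is one attempt and no reset: what is moved stays moved. The work goes in short steps, Python scripts to look and compute and a tool call to move; the robot and the scene stay as the last step left them, time stands still between calls to the robot, and variables do not carry over. Pictures are saved under pics/ and viewed, at most 10 in all, crops included, and the job is handed in when it is done.

Besides the shell and the picture viewer there is one more tool, called after "Call:" by a JSON object that holds its "api" and its "payload". move_arm: Moves the arm, as the interface text tells. Its arguments: {"type":"object","properties":{"moves":{"type":"array"},"newtons":{"type":"number"}},"required":["moves"]}

```bash
mkdir -p pics; cat > h.py <<'E'
import numpy as np, cv2
from plant import bot
def cam(n):
    c=bot.camera(n); c['f']=c['image'].shape[0]/2/np.tan(np.radians(c['vertical_fov'])/2); return c
def save(c,name,crop=None,scale=1):
    im=c['image'][:,:,::-1]
    if crop: x0,y0,x1,y1=crop; im=im[y0:y1,x0:x1]
    if scale!=1: im=cv2.resize(im,None,fx=scale,fy=scale,interpolation=cv2.INTER_CUBIC)
    cv2.imwrite('pics/'+name,im)
def cloud(c):
    h,w=c['z_map'].shape; u,v=np.meshgrid(np.arange(w),np.arange(h)); z=c['z_map']
    p=np.stack([(u-c['cx'])/c['f']*z,(v-c['cy'])/c['f']*z,z],-1)
    E=np.array(c['extrinsics']); return (p-E[:3,3])@E[:3,:3]
def ray(c,u,v,zw):
    E=np.array(c['extrinsics']); o=-E[:3,:3].T@E[:3,3]
    d=np.array([(u-c['cx'])/c['f'],(v-c['cy'])/c['f'],1])@E[:3,:3]
    return o+d*(zw-o[2])/d[2]
def st():
    s=bot.state(); print({k:np.round(s[k],3).tolist() for k in s if k not in('tau','joint_vel')})
E
python3 - <<'E'
from h import *
st()
a=cam('scene');b=cam('top')
im=np.vstack([a['image'],b['image']])[:,:,::-1]
cv2.imwrite('pics/a.png',a['image'][:,:,::-1]);cv2.imwrite('pics/b.png',b['image'][:,:,::-1])
for c in(a,b):print(c['f'],c['cx'],c['cy'],np.round(c['extrinsics'],3).tolist())
E
```

```text
{'time': 0.0, 'joint_positions': [-1.317, 0.322, -0.07, 1.452, 0.023, 1.371, -0.057], 'tcp_pos': [0.154, 0.631, 0.232], 'orientation': [-0.0, 0.12, 0.993, -0.001], 'contact_force': [-0.073, 0.486, 0.018], 'ft_torque': [0.008, 0.037, 0.011], 'finger_force': 0.0, 'finger_gap': 0.087}
410.8978104581851 287.2747994342185 209.44942974654495 [[-0.766, 0.643, 0.005, 0.434], [0.506, 0.607, -0.613, -0.19], [-0.398, -0.467, -0.79, 1.339], [0.0, 0.0, 0.0, 1.0]]
471.83506528056205 277.34694508784986 214.75876045626597 [[0.03, -1.0, -0.007, -0.023], [-0.995, -0.029, -0.099, 0.594], [0.099, 0.01, -0.995, 1.259], [0.0, 0.0, 0.0, 1.0]]
```

View pics/a.png

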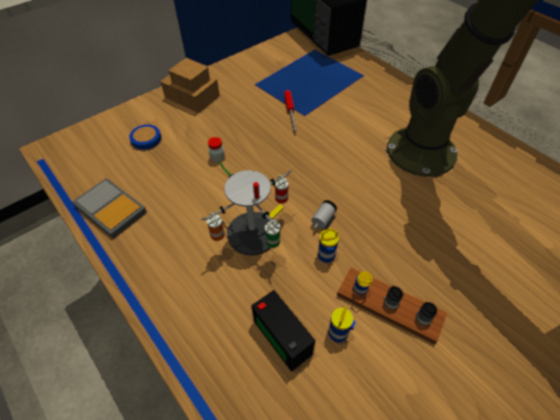

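View pics/b.png

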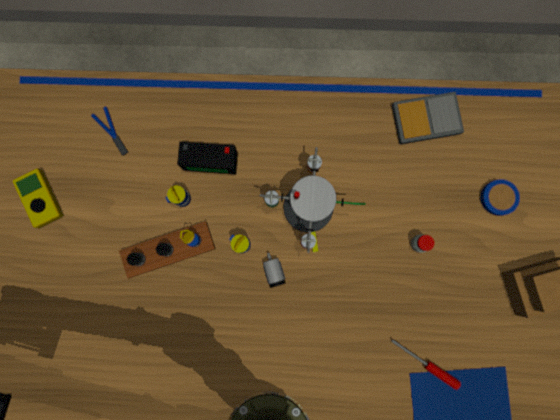

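Top view: blue candidates are the open small vial in the rack's end pocket (190,237), and two larger blue look-alikes on the bench at (178,195) and (239,243). I choose the rack one. The green hook points right at (352,204), the pointer is at (313,243) and the red peg at (296,195).

```bash
python3 - <<'E'
from h import *
b=cam('top');a=cam('scene')
save(b,'c.png',(110,130,380,300),2.9)
P=cloud(b);Pa=cloud(a)
def m(c,lo,hi):
    return cv2.inRange(cv2.cvtColor(c['image'],cv2.COLOR_RGB2HSV),lo,hi)
def comps(c,P,mask,name,minA=6):
    n,l,s,ce=cv2.connectedComponentsWithStats(mask)
    for i in range(1,n):
        if s[i,4]>=minA:
            q=P[l==i]; print(name,s[i,4],ce[i].round(1),'med',np.median(q,0).round(3),'min',np.percentile(q,5,0).round(3),'max',np.percentile(q,95,0).round(3))
for nm,c,p in(('T',b,P),('S',a,Pa)):
    comps(c,p,m(c,(22,150,90),(34,255,255)),nm+'yel')
    comps(c,p,m(c,(40,120,40),(85,255,255)),nm+'grn')
    comps(c,p,m(c,(0,150,80),(6,255,255)),nm+'red')
    comps(c,p,m(c,(100,120,40),(130,255,255)),nm+'blu',15)
# disc, vials by height
q=P[(P[...,2]>.19)&(P[...,2]<.206)]; print('disc',len(q),(q.min(0)+q.max(0))/2,np.ptp(q,0))
(cx,cy),r=cv2.minEnclosingCircle(q[:,:2].astype(np.float32)); print(cx,cy,r)
rk=((P[...,2]>.015)&(P[...,2]<.03)&(P[...,1]>.15)&(P[...,1]<.5)&(P[...,0]>.35)&(P[...,0]<.65)).astype(np.uint8)
n,l,s,ce=cv2.connectedComponentsWithStats(rk); i=1+np.argmax(s[1:,4]); print('rack',cv2.minAreaRect(P[l==i][:,:2].astype(np.float32)))
comps(b,P,((P[...,2]>.05)&(P[...,2]<.11)).astype(np.uint8)*255,'hi',20)
E
```

```text
Tyel 1041 [ 37.2 200.8] med [0.612 0.651 0.035] min [0.555 0.606 0.029] max [0.689 0.711 0.04 ]
Tyel 268 [175.6 193.8] med [0.635 0.261 0.087] min [0.617 0.243 0.078] max [0.657 0.283 0.118]
Tyel 138 [186.6 235.9] med [0.527 0.229 0.086] min [0.511 0.213 0.024] max [0.542 0.244 0.097]
Tyel 21 [314.1 234.2] med [ 0.547 -0.108  0.005] min [ 0.536 -0.114 -0.   ] max [ 0.552 -0.1    0.01 ]
Tyel 279 [239.2 243.3] med [0.512 0.091 0.087] min [0.492 0.07  0.004] max [0.533 0.112 0.119]
Tyel 51 [315.2 247.8] med [ 0.508 -0.113  0.005] min [ 0.498 -0.121 -0.003] max [ 0.523 -0.104  0.01 ]
Tgrn 17 [191.6 168.4] med [0.713 0.232 0.049] min [0.712 0.219 0.033] max [0.714 0.243 0.062]
Tgrn 17 [202.3 169.2] med [0.712 0.203 0.048] min [0.711 0.191 0.033] max [0.712 0.213 0.062]
Tgrn 27 [217.  170.1] med [0.71  0.164 0.046] min [0.709 0.139 0.034] max [0.711 0.182 0.062]
Tgrn 307 [ 28.3 184.3] med [0.658 0.679 0.038] min [0.636 0.655 0.033] max [0.68  0.705 0.041]
Tgrn 12 [338.9 201.7] med [ 0.617 -0.156  0.167] min [ 0.616 -0.162  0.163] max [ 0.619 -0.151  0.17 ]
Tgrn 45 [354. 203.] med [ 0.615 -
[... 3541 characters left out ...]
058] max [0.654 0.284 0.092]
hi 217 [189.8 237.6] med [0.523 0.221 0.079] min [0.507 0.205 0.058] max [0.54  0.241 0.096]
hi 266 [239.6 242.9] med [0.513 0.089 0.087] min [0.492 0.07  0.073] max [0.533 0.112 0.092]
hi 230 [425.4 242.3] med [ 0.53  -0.396  0.069] min [ 0.512 -0.416  0.062] max [ 0.546 -0.379  0.073]
hi 168 [162.8 248.7] med [0.492 0.292 0.07 ] min [0.478 0.278 0.057] max [0.507 0.308 0.092]
hi 175 [134.  258.5] med [0.463 0.366 0.07 ] min [0.45  0.353 0.056] max [0.479 0.382 0.092]
hi 1214 [531.3 286.8] med [ 0.425 -0.662  0.07 ] min [ 0.356 -0.729  0.056] max [ 0.482 -0.634  0.102]
hi 69 [267.1 417.9] med [0.069 0.005 0.058] min [ 0.065 -0.02   0.051] max [0.072 0.032 0.074]
```

View pics/c.png

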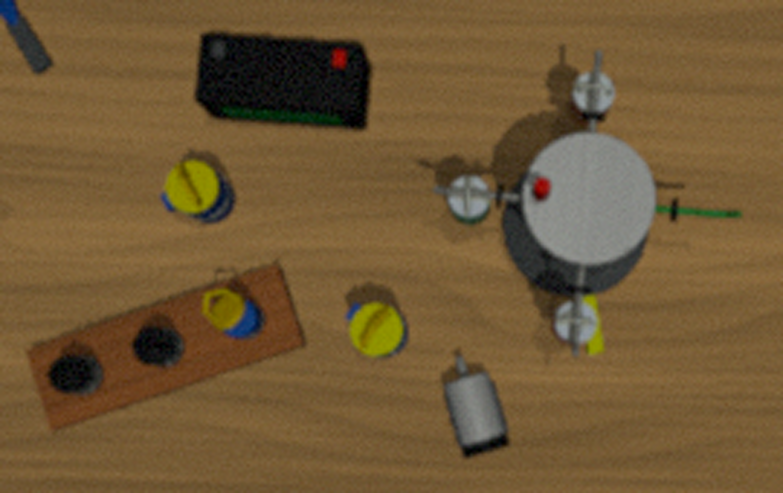

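Crop: the rack vial is smaller and open, with its cap and eye tipped up-left towards about (228,275) in the crop. The look-alikes at crop (193,190) and (377,328) are wider and shut. Now a closer look with the wrist camera.

Call:
{"api": "move_arm", "payload": {"moves": [{"linear":[0.42,-0.52,0.133],"twist":[0,0,0],"gripper":0},{"linear":[0.42,-0.52,0.133],"twist":[0,0,0],"gripper":0},{"linear":[0.42,-0.52,0.133],"twist":[0,0,0],"gripper":0},{"linear":[0.42,-0.52,0.133],"twist":[0,0,0],"gripper":0},{"linear":[0.42,-0.52,0.133],"twist":[0,0,0],"gripper":0},{"linear":[0.42,-0.52,0.133],"twist":[0,0,0],"gripper":0},{"linear":[0.42,-0.52,0.133],"twist":[0,0,0],"gripper":0},{"linear":[0.42,-0.52,0.133],"twist":[0,0,0],"gripper":0}]}}

```text
time: 0.87
tcp_pos: [0.3607, 0.3752, 0.2991]
orientation: [0.0, 0.12, 0.993, 0.0]
contact_force: [-0.1, 0.3, 0.8]
finger_gap: 0.0417
finger_force: 0.0
```

Call:
{"api": "move_arm", "payload": {"moves": [{"linear":[0.15,-0.19,0.04],"twist":[0,0,0],"gripper":0},{"linear":[0.15,-0.19,0.04],"twist":[0,0,0],"gripper":0},{"linear":[0.15,-0.19,0.04],"twist":[0,0,0],"gripper":0},{"linear":[0.15,-0.19,0.04],"twist":[0,0,0],"gripper":0},{"linear":[0.15,-0.19,0.04],"twist":[0,0,0],"gripper":0},{"linear":[0.15,-0.19,0.04],"twist":[0,0,0],"gripper":0}]}}

```text
time: 1.37
tcp_pos: [0.4759, 0.229, 0.3296]
orientation: [0.001, 0.124, 0.992, -0.0]
contact_force: [-0.0, -0.2, -0.5]
finger_gap: 0.0034
finger_force: 0.0
```

```bash
python3 - <<'E'
from h import *
st()
w=cam('wrist');save(w,'w1.png');P=cloud(w)
E=np.array(w['extrinsics']);print('campos',-E[:3,:3].T@E[:3,3],E[2,:3])
np.savez('w1.npz',P=P,im=w['image'])
E
```

```text
{'time': 1.367, 'joint_positions': [-0.808, 0.022, 0.315, 1.608, -0.005, 1.51, 0.828], 'tcp_pos': [0.476, 0.229, 0.33], 'orientation': [0.001, 0.124, 0.992, -0.0], 'contact_force': [-0.019, -0.221, -0.463], 'ft_torque': [-0.008, -0.028, -0.018], 'finger_force': 0.0, 'finger_gap': 0.003}
campos [0.41153314 0.24530638 0.48019594] [ 0.23617828 -0.05971611 -0.96987309]
```

View pics/w1.png

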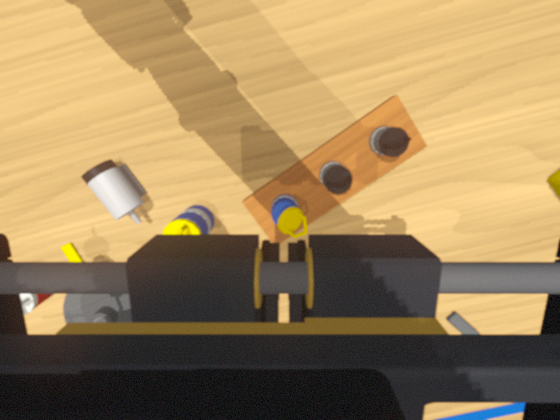

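Wrist view: the blue vial is at (287,210), with its yellow cap at (291,219) and the eye tipping down-right to about (304,235). Measuring its axis and the eye from the depth.

```bash
python3 - <<'E'
from h import *
d=np.load('w1.npz');P=d['P'];im=d['im'];hsv=cv2.cvtColor(im,cv2.COLOR_RGB2HSV)
box=np.zeros(P.shape[:2],bool);box[180:245,260:325]=1
near=box&(np.hypot(P[...,0]-.52,P[...,1]-.2205)<.06)&(P[...,2]>.03)
y=near&(cv2.inRange(hsv,(20,120,70),(35,255,255))>0)
b=near&(cv2.inRange(hsv,(100,100,30),(130,255,255))>0)
for n,m in(('y',y),('b',b)):
    q=P[m];print(n,len(q),np.median(q,0).round(4),np.percentile(q,[2,98],0).round(3).tolist())
q=P[y]
for lo in np.arange(.05,.105,.006):
    s=q[(q[:,2]>=lo)&(q[:,2]<lo+.006)]
    if len(s):print(round(lo,3),len(s),s.mean(0).round(4))
c=np.array([.520,.2205]);r=q[:,:2]-c
far=q[np.argsort(-np.hypot(*r.T))[:12]];print('far',far.round(3).tolist())
# grey vial cap tops and rack
for c0 in((.492,.2954),(.463,.366)):
    s=P[(np.hypot(P[...,0]-c0[0],P[...,1]-c0[1])<.022)&(P[...,2]>.066)&(P[...,2]<.076)];print(len(s),((s.min(0)+s.max(0))/2).round(4),np.ptp(s,0).round(3))
s=P[(P[...,2]>.015)&(P[...,2]<.027)&(P[...,1]>.13)&(P[...,1]<.45)&(P[...,0]<.6)&(P[...,0]>.4)];print(cv2.minAreaRect(s[:,:2].astype(np.float32)))
E
```

```text
y 604 [0.5215 0.2277 0.0858] [[0.505, 0.212, 0.07], [0.538, 0.243, 0.099]]
b 218 [0.5047 0.2171 0.0624] [[0.499, 0.206, 0.05], [0.519, 0.233, 0.064]]
0.068 50 [0.5293 0.2338 0.0715]
0.074 96 [0.5232 0.2308 0.0769]
0.08 165 [0.5196 0.2261 0.0832]
0.086 197 [0.5166 0.2224 0.0886]
0.092 69 [0.528  0.2355 0.0946]
0.098 27 [0.533  0.2401 0.0994]
far [[0.534, 0.243, 0.101], [0.535, 0.242, 0.101], [0.534, 0.242, 0.101], [0.536, 0.24, 0.1], [0.533, 0.242, 0.099], [0.532, 0.243, 0.099], [0.531, 0.243, 0.098], [0.53, 0.243, 0.097], [0.518, 0.245, 0.091], [0.534, 0.241, 0.101], [0.525, 0.245, 0.093], [0.536, 0.239, 0.099]]
564 [0.4881 0.2951 0.0709] [0.035 0.035 0.009]
613 [0.46   0.3696 0.07  ] [0.035 0.035 0.007]
((0.4883235991001129, 0.2952551543712616), (0.08062613010406494, 0.25055304169654846), 20.38821792602539)
```

Call:
{"api": "move_arm", "payload": {"moves": [{"linear":[0.113,0.054,-0.15],"twist":[0,0,0.7],"gripper":0},{"linear":[0.113,0.054,-0.15],"twist":[0,0,0.7],"gripper":0},{"linear":[0.113,0.054,-0.15],"twist":[0,0,0.7],"gripper":0},{"linear":[0.113,0.054,-0.15],"twist":[0,0,0.7],"gripper":0},{"linear":[0.113,0.054,-0.15],"twist":[0,0,0.7],"gripper":0},{"linear":[0.113,0.054,-0.15],"twist":[0,0,0.7],"gripper":0},{"linear":[0.113,0.054,-0.15],"twist":[0,0,0.7],"gripper":0},{"linear":[0.113,0.054,-0.15],"twist":[0,0,0.7],"gripper":0}]}}

```text
time: 2.08
tcp_pos: [0.5555, 0.2772, 0.215]
orientation: [-0.001, -0.375, 0.927, 0.0]
contact_force: [0.1, -0.1, -0.3]
finger_gap: 0.0005
finger_force: 0.0
```

Call:
{"api": "move_arm", "payload": {"moves": [{"linear":[0,0,0],"twist":[0,0,0.07],"gripper":0},{"linear":[0,0,0],"twist":[0,0,0.07],"gripper":0}]}}

```text
time: 2.25
tcp_pos: [0.5556, 0.2771, 0.2155]
orientation: [-0.001, -0.424, 0.906, 0.001]
contact_force: [0.6, -0.2, 0.7]
finger_gap: 0.0004
finger_force: 0.0
```

```bash
cat >> h.py <<'E'
from scipy.spatial.transform import Rotation as R
def yaw():
    q=np.array(bot.state()['orientation']);M=R.from_quat(q[[1,2,3,0]]).as_matrix()
    print('tool y angle',np.degrees(np.arctan2(M[1,1],M[0,1])),'z',M[:,2].round(3))
E
python3 - <<'E'
from h import *
st();yaw()
E
```

```text
{'time': 2.25, 'joint_positions': [-0.689, 0.268, 0.223, 1.561, -0.062, 1.32, 1.989], 'tcp_pos': [0.556, 0.277, 0.215], 'orientation': [-0.001, -0.424, 0.906, 0.001], 'contact_force': [0.569, -0.204, 0.694], 'ft_torque': [0.038, 0.06, -0.017], 'finger_force': 0.0, 'finger_gap': 0.0}
tool y angle 140.17804469667573 z [-0.002  0.001 -1.   ]
```

Call:
{"api": "move_arm", "payload": {"moves": [{"linear":[0.009,-0.008,-0.05],"twist":[0,0,0],"gripper":0},{"linear":[0.009,-0.008,-0.1],"twist":[0,0,0],"gripper":0},{"linear":[0.009,-0.008,-0.14],"twist":[0,0,0],"gripper":0},{"linear":[0.009,-0.008,-0.165],"twist":[0,0,0],"gripper":0},{"linear":[0.009,-0.008,-0.165],"twist":[0,0,0],"gripper":0}]}}

```text
time: 2.67
tcp_pos: [0.5594, 0.2688, 0.0867]
orientation: [-0.005, -0.421, 0.907, 0.0]
contact_force: [-0.6, 0.4, -1.1]
finger_gap: 0.0006
finger_force: 0.0
```

```bash
python3 - <<'E'
from h import *
w=cam('wrist');save(w,'w2.png')
a=cam('scene');s=a['image'][240:340,310:420,::-1];s=cv2.resize(s,None,fx=4.2,fy=4.2,interpolation=2)
im=np.hstack([w['image'][:,160:440,::-1],s[:420,:460]]);cv2.imwrite('pics/d.png',im)
E
```

```text
(no output)
```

View pics/d.png

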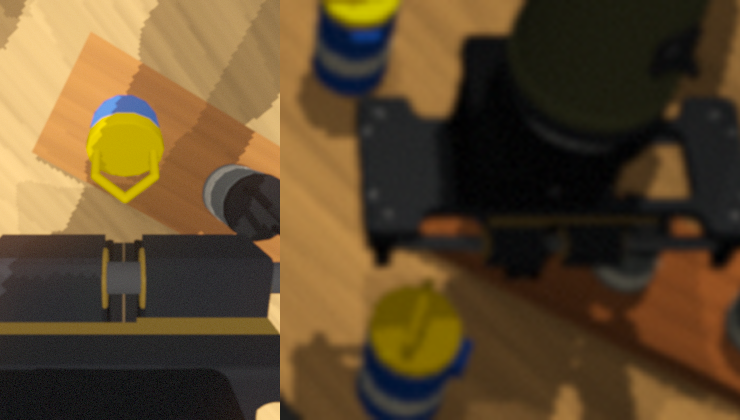

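The wrist view shows the cap tipped towards the fingers, with the eye peak at (124,200) centred on the finger gap at x=125. The push is lined up.

Call:
{"api": "move_arm", "payload": {"moves": [{"linear":[-0.008,-0.009,0.005],"twist":[0,0,0],"gripper":0},{"linear":[-0.016,-0.018,0.005],"twist":[0,0,0],"gripper":0},{"linear":[-0.022,-0.026,0.005],"twist":[0,0,0],"gripper":0},{"linear":[-0.028,-0.033,0.005],"twist":[0,0,0],"gripper":0},{"linear":[-0.033,-0.038,0.005],"twist":[0,0,0],"gripper":0},{"linear":[-0.036,-0.042,0.005],"twist":[0,0,0],"gripper":0},{"linear":[-0.039,-0.045,0.005],"twist":[0,0,0],"gripper":0},{"linear":[-0.039,-0.045,0.005],"twist":[0,0,0],"gripper":0}]}}

```text
time: 3.43
tcp_pos: [0.5344, 0.235, 0.0965]
orientation: [0.0, -0.421, 0.907, 0.0]
contact_force: [-0.7, -0.5, 0.4]
finger_gap: 0.0003
finger_force: 0.2
```

Call:
{"api": "move_arm", "payload": {"moves": [{"linear":[-0.002,-0.002,0],"twist":[0,0,0],"gripper":0},{"linear":[-0.004,-0.0045,0],"twist":[0,0,0],"gripper":0},{"linear":[-0.0055,-0.0065,0],"twist":[0,0,0],"gripper":0},{"linear":[-0.0055,-0.0065,0],"twist":[0,0,0],"gripper":0}]}}

```text
time: 3.77
tcp_pos: [0.5302, 0.2301, 0.0959]
orientation: [-0.0, -0.421, 0.907, 0.0]
contact_force: [0.7, 0.7, -0.1]
finger_gap: 0.0003
finger_force: 0.3
```

```bash
cat > cap.py <<'E'
from h import *
w=cam('wrist');P=cloud(w);hsv=cv2.cvtColor(w['image'],cv2.COLOR_RGB2HSV)
y=(cv2.inRange(hsv,(20,120,70),(35,255,255))>0)&(np.hypot(P[...,0]-.518,P[...,1]-.2206)<.06)&(P[...,2]>.04)
q=P[y];d=q[:,:2]-[.518,.2206];al=d@[.656,.755];pe=d@[-.755,.656]
print(len(q))
for lo in np.arange(.05,.105,.005):
    s=(q[:,2]>=lo)&(q[:,2]<lo+.005)
    if s.sum():print(round(lo,3),s.sum(),'along',al[s].min().round(4),np.median(al[s]).round(4),al[s].max().round(4),'perp',pe[s].min().round(4),pe[s].max().round(4))
E
python3 cap.py
```

```text
9121
0.06 1 along -0.0117 -0.0117 -0.0117 perp 0.0173 0.0173
0.07 54 along -0.0105 0.007 0.0089 perp -0.0176 0.0059
0.075 1105 along -0.0237 -0.0018 0.008 perp -0.0182 0.0173
0.08 1765 along -0.0239 -0.0139 0.0058 perp -0.0173 0.017
0.085 178 along -0.0226 -0.0047 0.0056 perp -0.0153 0.0145
0.09 95 along -0.0044 -0.0027 0.0055 perp -0.0154 0.0141
0.095 102 along -0.0018 -0.0001 0.0059 perp -0.0109 0.0055
0.1 248 along -0.0007 0.0014 0.0058 perp -0.0097 0.0055
```

Call:
{"api": "move_arm", "payload": {"moves": [{"linear":[-0.002,-0.002,0],"twist":[0,0,0],"gripper":0},{"linear":[-0.004,-0.0045,-0.003],"twist":[0,0,0],"gripper":0},{"linear":[-0.0055,-0.0065,-0.003],"twist":[0,0,0],"gripper":0},{"linear":[-0.0055,-0.0065,-0.003],"twist":[0,0,0],"gripper":0}]}}

```text
time: 4.15
tcp_pos: [0.5259, 0.2251, 0.0935]
orientation: [-0.0, -0.421, 0.907, -0.0]
contact_force: [0.1, 0.2, -0.8]
finger_gap: 0.0004
finger_force: 0.3
```

```bash
python3 cap.py
```

```text
8614
0.06 1 along -0.0162 -0.0162 -0.0162 perp -0.0159 -0.0159
0.07 74 along -0.0263 -0.0196 0.0011 perp -0.0176 0.0169
0.075 2427 along -0.0265 -0.0134 0.001 perp -0.018 0.0173
0.08 144 along -0.0259 -0.0087 -0.001 perp -0.0153 0.0144
0.085 64 along -0.0094 -0.008 -0.001 perp -0.0152 0.0138
0.09 19 along -0.0076 -0.0065 -0.0011 perp -0.0109 -0.0061
0.095 159 along -0.0073 -0.0057 -0.0011 perp -0.0108 0.0054
0.1 206 along -0.0071 -0.0049 -0.0009 perp -0.0078 0.0049
```

Call:
{"api": "move_arm", "payload": {"moves": [{"linear":[-0.0015,-0.0017,0],"twist":[0,0,0],"gripper":0},{"linear":[-0.003,-0.0034,0],"twist":[0,0,0],"gripper":0},{"linear":[-0.0035,-0.004,0],"twist":[0,0,0],"gripper":0},{"linear":[-0.0035,-0.004,0],"twist":[0,0,0],"gripper":0}]}}

```text
time: 4.53
tcp_pos: [0.5236, 0.2225, 0.0939]
orientation: [0.0, -0.421, 0.907, 0.0]
contact_force: [1.4, 2.2, -0.3]
finger_gap: 0.0003
finger_force: 0.6
```

```bash
python3 cap.py; python3 -c "
from h import *
st()"
```

```text
8223
0.055 2 along -0.0193 -0.0185 -0.0176 perp -0.0154 -0.0137
0.06 2 along -0.0189 -0.0186 -0.0183 perp -0.0148 -0.0142
0.07 562 along -0.0272 -0.0122 -0.0021 perp -0.0177 0.0173
0.075 1763 along -0.0269 -0.0159 -0.0022 perp -0.0176 0.0171
0.08 77 along -0.0112 -0.0101 -0.0043 perp -0.0149 0.0145
0.085 13 along -0.0111 -0.0107 -0.0059 perp -0.0142 0.0135
0.09 48 along -0.0104 -0.009 -0.0043 perp -0.011 -0.0056
0.095 177 along -0.0107 -0.0086 -0.0043 perp -0.0099 0.0055
0.1 170 along -0.0105 -0.0083 -0.0037 perp -0.0055 0.0053
{'time': 4.583, 'joint_positions': [-0.652, 0.261, 0.233, 1.827, -0.068, 1.061, 2.048], 'tcp_pos': [0.524, 0.223, 0.094], 'orientation': [0.0, -0.421, 0.907, 0.0], 'contact_force': [0.553, 0.737, -0.97], 'ft_torque': [0.277, -0.117, -0.006], 'finger_force': 0.504, 'finger_gap': 0.001}
```

Call:
{"api": "move_arm", "payload": {"moves": [{"linear":[-0.0013,-0.0015,0],"twist":[0,0,0],"gripper":0},{"linear":[-0.0022,-0.0025,0],"twist":[0,0,0],"gripper":0},{"linear":[-0.0022,-0.0025,0],"twist":[0,0,0],"gripper":0}]}}

```text
time: 4.83
tcp_pos: [0.522, 0.2207, 0.0939]
orientation: [0.0, -0.421, 0.907, 0.0]
contact_force: [2.2, 0.9, -1.4]
finger_gap: 0.0005
finger_force: 0.8
```

```bash
python3 cap.py; python3 -c "
from h import *
st()"
```

```text
8040
0.055 1 along -0.0199 -0.0199 -0.0199 perp 0.014 0.014
0.06 6 along -0.0204 -0.0193 -0.0184 perp -0.0153 0.0151
0.065 16 along -0.0274 -0.0239 -0.0196 perp -0.0152 0.0148
0.07 1810 along -0.0281 -0.0169 -0.0048 perp -0.0178 0.0175
0.075 328 along -0.028 -0.014 -0.0052 perp -0.0175 0.0166
0.08 46 along -0.0127 -0.012 -0.0067 perp -0.015 0.0141
0.085 1 along -0.0088 -0.0088 -0.0088 perp 0.0027 0.0027
0.09 75 along -0.0127 -0.0109 -0.0065 perp -0.0109 0.0056
0.095 201 along -0.0129 -0.0111 -0.0066 perp -0.0103 0.0056
0.1 125 along -0.013 -0.0108 -0.0052 perp -0.0096 0.0036
{'time': 4.883, 'joint_positions': [-0.651, 0.257, 0.233, 1.833, -0.068, 1.06, 2.049], 'tcp_pos': [0.522, 0.221, 0.094], 'orientation': [0.0, -0.421, 0.907, 0.0], 'contact_force': [0.73, 1.183, -0.837], 'ft_torque': [0.359, -0.173, -0.009], 'finger_force': 0.779, 'finger_gap': 0.001}
```

Call:
{"api": "move_arm", "payload": {"moves": [{"linear":[-0.0013,-0.0015,0],"twist":[0,0,0],"gripper":0},{"linear":[-0.0025,-0.003,0],"twist":[0,0,0],"gripper":0},{"linear":[-0.0025,-0.003,0],"twist":[0,0,0],"gripper":0}]}}

```text
time: 5.13
tcp_pos: [0.5201, 0.2185, 0.0939]
orientation: [0.0, -0.421, 0.907, 0.0]
contact_force: [1.9, 3.0, -1.4]
finger_gap: 0.0003
finger_force: 1.2
```

```bash
python3 cap.py; python3 -c "
from h import *
st()"
```

```text
7800
0.055 2 along -0.0241 -0.0218 -0.0196 perp 0.0107 0.0148
0.06 1 along -0.0248 -0.0248 -0.0248 perp -0.0097 -0.0097
0.065 40 along -0.0287 -0.0275 -0.0223 perp -0.0127 0.0134
0.07 1888 along -0.0292 -0.0182 -0.0078 perp -0.0178 0.0176
0.075 27 along -0.0143 -0.0136 -0.0088 perp -0.0147 0.0138
0.08 4 along -0.0144 -0.0142 -0.0124 perp -0.0135 0.0125
0.085 1 along -0.0149 -0.0149 -0.0149 perp -0.011 -0.011
0.09 112 along -0.016 -0.0131 -0.0095 perp -0.011 0.0058
0.095 219 along -0.0163 -0.0143 -0.0096 perp -0.0097 0.0056
0.1 69 along -0.0161 -0.0139 -0.0082 perp -0.0032 0.0017
{'time': 5.183, 'joint_positions': [-0.65, 0.252, 0.234, 1.839, -0.066, 1.058, 2.05], 'tcp_pos': [0.52, 0.219, 0.094], 'orientation': [0.0, -0.422, 0.907, 0.0], 'contact_force': [1.531, 2.309, -1.73], 'ft_torque': [0.546, -0.215, 0.041], 'finger_force': 1.185, 'finger_gap': 0.0}
```

Call:
{"api": "move_arm", "payload": {"moves": [{"linear":[0.01,0.012,0],"twist":[0,0,0],"gripper":0},{"linear":[0.03,0.03,0.03],"twist":[0,0,0],"gripper":0},{"linear":[0.03,0.03,0.08],"twist":[0,0,0],"gripper":0},{"linear":[0.03,0.03,0.13],"twist":[0,0,0],"gripper":0},{"linear":[0.03,0.03,0.18],"twist":[0,0,0],"gripper":0},{"linear":[0.03,0.03,0.2],"twist":[0,0,0],"gripper":0.4},{"linear":[0.03,0.03,0.2],"twist":[0,0,0],"gripper":0.4}]}}

```text
time: 5.77
tcp_pos: [0.5448, 0.241, 0.2493]
orientation: [0.004, -0.421, 0.907, -0.0]
contact_force: [-0.6, 0.9, 0.5]
finger_gap: 0.0074
finger_force: 0.0
```

```bash
python3 cap.py; python3 - <<'E'
from h import *
st()
w=cam('wrist');save(w,'w3.png');P=cloud(w);np.savez('w3.npz',P=P,im=w['image'])
hsv=cv2.cvtColor(w['image'],cv2.COLOR_RGB2HSV)
y=(cv2.inRange(hsv,(20,120,70),(35,255,255))>0)&(np.hypot(P[...,0]-.518,P[...,1]-.2206)<.06)
for lo,hi in((.062,.078),(.084,.105)):
    q=P[y&(P[...,2]>lo)&(P[...,2]<hi)];print(lo,len(q),((np.percentile(q,1,0)+np.percentile(q,99,0))/2).round(4),np.median(q,0).round(4),np.ptp(q,0).round(3), cv2.minEnclosingCircle(q[:,:2].astype(np.float32)), cv2.minAreaRect(q[:,:2].astype(np.float32)))
s=P[(P[...,2]>.015)&(P[...,2]<.027)&(P[...,1]>.13)&(P[...,1]<.45)&(P[...,0]<.6)&(P[...,0]>.4)];print(cv2.minAreaRect(s[:,:2].astype(np.float32)))
E
```

```text
6618
0.055 2 along 0.0037 0.0046 0.0055 perp -0.0107 0.0126
0.065 2 along -0.0277 -0.0267 -0.0257 perp -0.0089 -0.0022
0.07 892 along -0.0278 -0.0136 0.0061 perp -0.0174 0.0172
0.075 59 along -0.0094 0.0011 0.005 perp -0.0143 0.0135
0.08 1 along -0.0098 -0.0098 -0.0098 perp 0.0129 0.0129
0.085 16 along -0.0141 -0.0125 -0.0109 perp -0.015 0.0142
0.09 48 along -0.0143 -0.0129 -0.0111 perp -0.0131 0.0132
0.095 50 along -0.0146 -0.0128 -0.0115 perp -0.0086 0.0066
0.1 15 along -0.0155 -0.0137 -0.012 perp -0.0024 0.002
{'time': 5.817, 'joint_positions': [-0.669, 0.193, 0.24, 1.589, -0.047, 1.361, 2.016], 'tcp_pos': [0.544, 0.241, 0.246], 'orientation': [0.002, -0.421, 0.907, -0.0], 'contact_force': [0.531, -0.358, -1.118], 'ft_torque': [0.014, 0.158, -0.005], 'finger_force': 0.0, 'finger_gap': 0.011}
0.062 960 [0.5108 0.2122 0.0732] [0.5107 0.2121 0.0733] [0.035 0.035 0.007] ((0.5108938217163086, 0.21233536303043365), 0.017846567556262016) ((0.5109936594963074, 0.21233636140823364), (0.03370639681816101, 0.03440142795443535), 50.01908493041992)
0.084 129 [0.5101 0.2108 0.0947] [0.5096 0.2102 0.095 ] [0.023 0.02  0.014] ((0.5104010105133057, 0.2111930251121521), 0.014643610455095768) ((0.5098077654838562, 0.21049700677394867), (0.0035084064584225416, 0.029038703069090843), 49.556312561035156)
((0.4880618155002594, 0.29548346996307373), (0.08015661686658859, 0.2509094774723053), 20.475345611572266)
```

View pics/w3.png

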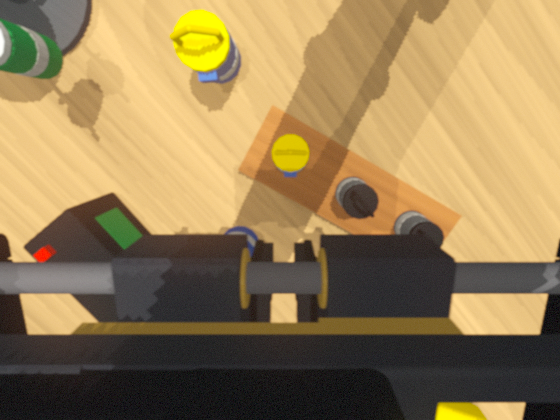

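Wrist view: the cap is shut, with its disc round at (290,153) and the eye edge-on. The vial may lean a little after the push, so I check its tilt.

```bash
python3 - <<'E'
from h import *
d=np.load('w3.npz');P=d['P'];hsv=cv2.cvtColor(d['im'],cv2.COLOR_RGB2HSV)
def fit(q):
    c=np.median(q,0);q=q[abs(q[:,2]-c[2])<.006]
    for _ in range(4):
        A=np.c_[q[:,:2]-c[:2],np.ones(len(q))];k=np.linalg.lstsq(A,q[:,2],rcond=None)[0];r=q[:,2]-A@k;q=q[abs(r)<.0025]
    return c.round(4),len(q),k.round(4),'slope along',(k[:2]@[.648,.761]).round(3)
y=(cv2.inRange(hsv,(20,120,70),(35,255,255))>0)&(np.hypot(P[...,0]-.511,P[...,1]-.212)<.016)&(P[...,2]<.085)
print(fit(P[y]))
g=(np.hypot(P[...,0]-.488,P[...,1]-.295)<.016)&(P[...,2]<.08)&(P[...,2]>.06);print(fit(P[g]))
b=(cv2.inRange(hsv,(95,80,30),(130,255,255))>0)&(np.hypot(P[...,0]-.511,P[...,1]-.212)<.04)
q=P[b];print(len(q),np.median(q,0))
for lo in np.arange(.0,.07,.01):
    s=q[(q[:,2]>lo)&(q[:,2]<lo+.01)]
    if len(s):print(lo.round(2),len(s),s.mean(0).round(4))
# pocket hole rim: rack surface missing region around pocket
r=(P[...,2]>.0)&(P[...,2]<.029)&(np.hypot(P[...,0]-.5162,P[...,1]-.2203)<.04)
dd=P[r][:,:2]-[.5162,.2203];print('nearest rack pts per direction')
an=np.degrees(np.arctan2(dd[:,1],dd[:,0]))
for a in range(-180,180,30):
    s=(abs(an-a)<8)
    if s.sum():print(a,np.hypot(*dd[s].T).min().round(4))
E
```

```text
(array([0.511 , 0.2119, 0.0733]), 774, array([0.0541, 0.0881, 0.0733]), 'slope along', np.float64(0.102))
(array([0.4897, 0.2943, 0.0697]), 663, array([0.0055, 0.0034, 0.0697]), 'slope along', np.float64(0.006))
61 [0.52402966 0.22541001 0.06986301]
0.06 31 [0.5242 0.228  0.0684]
0.07 2 [0.5228 0.2288 0.0705]
nearest rack pts per direction
-180 0.0241
-150 0.0259
-120 0.0262
-90 0.0244
-60 0.0217
-30 0.0188
0 0.0185
30 0.0184
60 0.0207
90 0.0184
120 0.0184
150 0.0208
```

The vial leans 0.10 rad towards -x, within the limit, but I'll straighten it by pressing down on the raised hinge side of the cap.

Call:
{"api": "move_arm", "payload": {"moves": [{"linear":[-0.023,-0.014,-0.04],"twist":[0,0,0],"gripper":0},{"linear":[-0.023,-0.014,-0.09],"twist":[0,0,0],"gripper":0},{"linear":[-0.023,-0.014,-0.14],"twist":[0,0,0],"gripper":0},{"linear":[-0.023,-0.014,-0.18],"twist":[0,0,0],"gripper":0},{"linear":[-0.023,-0.014,-0.2],"twist":[0,0,0],"gripper":0},{"linear":[-0.023,-0.014,-0.209],"twist":[0,0,0],"gripper":0},{"linear":[-0.023,-0.014,-0.213],"twist":[0,0,0],"gripper":0},{"linear":[-0.023,-0.014,-0.215],"twist":[0,0,0],"gripper":0}]}}

```text
time: 6.53
tcp_pos: [0.5261, 0.2322, 0.083]
orientation: [0.001, -0.422, 0.907, 0.001]
contact_force: [1.0, 2.9, 8.9]
finger_gap: 0.0007
finger_force: 4.8
```

Call:
{"api": "move_arm", "payload": {"moves": [{"linear":[0,0,-0.0025],"twist":[0,0,0],"gripper":0},{"linear":[0,0,-0.005],"twist":[0,0,0],"gripper":0},{"linear":[0,0,-0.005],"twist":[0,0,0],"gripper":0}]}}

```text
time: 6.78
tcp_pos: [0.527, 0.2346, 0.0817]
orientation: [0.003, -0.422, 0.907, 0.002]
contact_force: [-0.2, 4.5, 13.9]
finger_gap: 0.0007
finger_force: 7.0
```

```bash
python3 cap.py; python3 - <<'E'
from h import *
st()
E
```

```text
8467
0.055 8 along -0.013 -0.011 -0.004 perp -0.0157 0.0174
0.06 7 along -0.019 -0.0168 -0.0145 perp -0.0125 -0.0003
0.065 1715 along -0.0194 -0.0082 0.0048 perp -0.0183 0.0172
0.07 757 along -0.0192 -0.0058 0.0071 perp -0.0176 0.017
0.075 69 along -0.0041 -0.0026 0.0071 perp -0.0152 0.0139
0.08 80 along -0.0042 -0.0031 0.007 perp -0.0156 0.0138
0.085 124 along -0.0041 -0.003 0.008 perp -0.014 0.0133
0.09 147 along -0.0042 -0.0029 0.0066 perp -0.005 0.0082
0.095 128 along -0.0042 -0.0025 0.005 perp -0.0049 0.009
{'time': 6.833, 'joint_positions': [-0.658, 0.285, 0.226, 1.824, -0.078, 1.034, 2.041], 'tcp_pos': [0.527, 0.235, 0.082], 'orientation': [0.003, -0.422, 0.906, 0.002], 'contact_force': [0.001, 4.544, 13.602], 'ft_torque': [1.309, 0.266, 0.028], 'finger_force': 6.795, 'finger_gap': 0.001}
```

Upright again: eye vertical, axis at about (0.517, 0.2196). Next, the carousel peg.

Call:
{"api": "move_arm", "payload": {"moves": [{"linear":[0,0,0.05],"twist":[0,0,0],"gripper":0},{"linear":[0,0,0.1],"twist":[0,0,0],"gripper":0},{"linear":[0,0,0.15],"twist":[0,0,0],"gripper":0.5},{"linear":[0,-0.03,0.2],"twist":[0,0,0],"gripper":0.5},{"linear":[0.02,-0.06,0.25],"twist":[0,0,0],"gripper":0.5},{"linear":[0.035,-0.1,0.29],"twist":[0,0,0],"gripper":0.5},{"linear":[0.05,-0.15,0.293],"twist":[0,0,0],"gripper":0.5},{"linear":[0.067,-0.2,0.293],"twist":[0,0,0],"gripper":0.5}]}}

```text
time: 7.5
tcp_pos: [0.5758, 0.082, 0.3009]
orientation: [0.002, -0.423, 0.906, -0.0]
contact_force: [0.3, -0.6, -1.1]
finger_gap: 0.0324
finger_force: 0.0
```

Call:
{"api": "move_arm", "payload": {"moves": [{"linear":[0.06,-0.18,0],"twist":[0,0,0],"gripper":0.5},{"linear":[0.06,-0.18,0],"twist":[0,0,0],"gripper":0.5},{"linear":[0.06,-0.18,0],"twist":[0,0,0],"gripper":0.5},{"linear":[0.06,-0.18,0],"twist":[0,0,0],"gripper":0.5},{"linear":[0.06,-0.18,0],"twist":[0,0,0],"gripper":0.5}]}}

```text
time: 7.92
tcp_pos: [0.6192, -0.0602, 0.2969]
orientation: [-0.002, -0.417, 0.909, -0.001]
contact_force: [-0.1, -0.6, 0.3]
finger_gap: 0.043
finger_force: 0.0
```

```bash
python3 - <<'E'
from h import *
st();yaw()
w=cam('wrist');P=cloud(w);hsv=cv2.cvtColor(w['image'],cv2.COLOR_RGB2HSV);save(w,'w4.png')
r=(cv2.inRange(hsv,(0,150,60),(6,255,255))>0)&(np.hypot(P[...,0]-.621,P[...,1]+.05)<.04)&(P[...,2]>.19)
print(r.sum(),np.median(P[r],0).round(4),np.ptp(P[r],0).round(3))
q=P[(P[...,2]>.193)&(P[...,2]<.203)];print(len(q),cv2.minEnclosingCircle(q[:,:2].astype(np.float32)))
E
```

```text
{'time': 7.917, 'joint_positions': [-0.321, 0.253, 0.461, 1.44, -0.107, 1.478, 2.568], 'tcp_pos': [0.619, -0.06, 0.297], 'orientation': [-0.002, -0.417, 0.909, -0.001], 'contact_force': [-0.129, -0.558, 0.258], 'ft_torque': [0.033, 0.084, 0.003], 'finger_force': 0.0, 'finger_gap': 0.043}
tool y angle 139.27685123308328 z [-0.003 -0.004 -1.   ]
529 [ 0.6171 -0.0531  0.2447] [0.013 0.013 0.041]
15641 ((0.6172080636024475, -0.09032565355300903), 0.055040888488292694)
```

Call:
{"api": "move_arm", "payload": {"newtons": 15, "moves": [{"linear":[0,0.0127,-0.02],"twist":[0,0,0],"gripper":0.5},{"linear":[0,0.0127,-0.06],"twist":[0,0,0],"gripper":0.5},{"linear":[0,0.0127,-0.09],"twist":[0,0,0],"gripper":0.5},{"linear":[0,0.0127,-0.102],"twist":[0,0,0],"gripper":0.5},{"linear":[0,0.0127,-0.102],"twist":[0,0,0],"gripper":0.5},{"linear":[0,0.0127,-0.102],"twist":[0,0,0],"gripper":0.1},{"linear":[0,0.0127,-0.102],"twist":[0,0,0],"gripper":0.1},{"linear":[0,0.0127,-0.102],"twist":[0,0,0],"gripper":0.1}]}}

```text
time: 8.63
tcp_pos: [0.6209, -0.0429, 0.2239]
orientation: [0.001, -0.422, 0.907, -0.001]
contact_force: [-0.5, -0.3, -0.2]
finger_gap: 0.0311
finger_force: 0.0
```

Call:
{"api": "move_arm", "payload": {"moves": [{"linear":[0,0,0],"twist":[0,0,0],"gripper":0.1},{"linear":[0,0,0],"twist":[0,0,0],"gripper":0.1}]}}

```text
time: 8.8
tcp_pos: [0.6215, -0.0443, 0.2235]
orientation: [0.002, -0.421, 0.907, -0.002]
contact_force: [5.0, -4.8, -0.6]
finger_gap: 0.0181
finger_force: 3.1
```

```bash
python3 - <<'E'
from h import *
st()
p=np.array(bot.state()['tcp_pos'][:2]);ax=np.array([.6172,-.0903])
c=cam('scene');P=cloud(c)
d=p-ax;a0=np.degrees(np.arctan2(d[1],d[0]));r=np.hypot(*d);print(a0,r)
# pointer in several cams (wrist if visible)
for n in('scene','top','wrist'):
    c=cam(n);P=cloud(c);hsv=cv2.cvtColor(c['image'],cv2.COLOR_RGB2HSV)
    y=(cv2.inRange(hsv,(22,120,60),(35,255,255))>0)&(P[...,2]<.02)&(np.hypot(P[...,0]-.51,P[...,1]+.11)<.05)
    if y.sum()>20: q=P[y];print(n,y.sum(),q.mean(0).round(4),cv2.minAreaRect(q[:,:2].astype(np.float32)))
E
```

```text
{'time': 8.8, 'joint_positions': [-0.335, 0.276, 0.443, 1.557, -0.119, 1.331, 2.561], 'tcp_pos': [0.622, -0.044, 0.224], 'orientation': [0.002, -0.421, 0.907, -0.002], 'contact_force': [4.987, -4.751, -0.584], 'ft_torque': [-0.972, -0.948, 0.066], 'finger_force': 3.105, 'finger_gap': 0.018}
84.61328086321612 0.046166960987139266
scene 90 [ 0.5166 -0.1088  0.0054] ((0.5155438184738159, -0.1108914166688919), (0.052962932735681534, 0.02332984283566475), 10.555058479309082)
wrist 567 [ 0.5293 -0.1084  0.0048] ((0.5201745629310608, -0.1085931584239006), (0.05521945282816887, 0.017904644832015038), 11.05250072479248)
```

Call:
{"api": "move_arm", "payload": {"moves": [{"linear":[0,0,0],"twist":[0,0,0],"gripper":0.1},{"linear":[0,0,0],"twist":[0,0,0],"gripper":0.1},{"linear":[0,0,0],"twist":[0,0,0],"gripper":0.1}]}}

```text
time: 9.25
tcp_pos: [0.6217, -0.0455, 0.2235]
orientation: [0.002, -0.421, 0.907, -0.002]
contact_force: [3.8, -3.5, 1.1]
finger_gap: 0.0132
finger_force: 15.0
```

```bash
python3 - <<'E'
from h import *
st()
p=np.array(bot.state()['tcp_pos'][:2]);ax=np.array([.6172,-.0903])
d=p-ax;a0=np.degrees(np.arctan2(d[1],d[0]));r=np.hypot(*d);print(a0,r)
r=.0405
for k in range(1,17):
    a=np.radians(86.5+(10.8-86.5)*k/16); t=ax+r*np.array([np.cos(a),np.sin(a)])
    print(k,((t-p)/.75).round(4))
E
```

```text
{'time': 9.25, 'joint_positions': [-0.335, 0.276, 0.444, 1.557, -0.118, 1.33, 2.561], 'tcp_pos': [0.622, -0.046, 0.224], 'orientation': [0.002, -0.421, 0.907, -0.002], 'contact_force': [3.798, -3.465, 1.11], 'ft_torque': [-0.818, -0.695, 0.092], 'finger_force': 14.999, 'finger_gap': 0.013}
84.25432077609562 0.04500149121487512
1 [ 0.0017 -0.0063]
2 [ 0.0061 -0.0071]
3 [ 0.0104 -0.0083]
4 [ 0.0146 -0.0098]
5 [ 0.0186 -0.0117]
6 [ 0.0225 -0.0138]
7 [ 0.0262 -0.0164]
8 [ 0.0297 -0.0192]
9 [ 0.0329 -0.0222]
10 [ 0.0358 -0.0256]
11 [ 0.0385 -0.0291]
12 [ 0.0409 -0.0329]
13 [ 0.0429 -0.0369]
14 [ 0.0447 -0.041 ]
15 [ 0.046  -0.0452]
16 [ 0.047  -0.0496]
```

Call:
{"api": "move_arm", "payload": {"moves": [{"linear":[0.005,-0.0008,0],"twist":[0,0,-0.027],"gripper":0.1},{"linear":[0.0095,-0.0017,0],"twist":[0,0,-0.054],"gripper":0.1},{"linear":[0.014,-0.0032,0],"twist":[0,0,-0.08],"gripper":0.1},{"linear":[0.0185,-0.005,0],"twist":[0,0,-0.107],"gripper":0.1},{"linear":[0.023,-0.0072,0],"twist":[0,0,-0.134],"gripper":0.1},{"linear":[0.027,-0.0096,0],"twist":[0,0,-0.16],"gripper":0.1},{"linear":[0.031,-0.0124,0],"twist":[0,0,-0.187],"gripper":0.1},{"linear":[0.0345,-0.0155,0],"twist":[0,0,-0.214],"gripper":0.1}]}}

```text
time: 9.92
tcp_pos: [0.6448, -0.0521, 0.2233]
orientation: [-0.001, -0.263, 0.965, 0.003]
contact_force: [-4.0, 4.4, 5.1]
finger_gap: 0.0135
finger_force: 15.0
```

Call:
{"api": "move_arm", "payload": {"moves": [{"linear":[0.0035,-0.0033,0],"twist":[0,0,-0.027],"gripper":0.1},{"linear":[0.0066,-0.007,0],"twist":[0,0,-0.054],"gripper":0.1},{"linear":[0.0094,-0.0108,0],"twist":[0,0,-0.08],"gripper":0.1},{"linear":[0.0119,-0.0149,0],"twist":[0,0,-0.107],"gripper":0.1},{"linear":[0.0141,-0.0192,0],"twist":[0,0,-0.134],"gripper":0.1},{"linear":[0.0159,-0.0237,0],"twist":[0,0,-0.16],"gripper":0.1},{"linear":[0.0174,-0.0283,0],"twist":[0,0,-0.187],"gripper":0.1},{"linear":[0.0185,-0.033,0],"twist":[0,0,-0.214],"gripper":0.1}]}}

```text
time: 10.58
tcp_pos: [0.6629, -0.0709, 0.2234]
orientation: [0.004, -0.101, 0.995, 0.005]
contact_force: [7.0, 11.6, 0.8]
finger_gap: 0.0132
finger_force: 15.0
```

```bash
cat > hook.py <<'E'
from h import *
ax=np.array([.6172,-.0903])
for n in('scene','top','wrist'):
    c=cam(n);P=cloud(c);hsv=cv2.cvtColor(c['image'],cv2.COLOR_RGB2HSV)
    g=(cv2.inRange(hsv,(40,110,40),(85,255,255))>0)&(P[...,2]>.155)&(P[...,2]<.185)&(np.hypot(P[...,0]-ax[0],P[...,1]-ax[1])<.15)
    if g.sum()>8:
        q=P[g];o=ax+([.0044,0] if n=='top' else [0,0]);d=q[:,:2]-o;r=np.hypot(*d.T);m=q.mean(0)
        vx,vy,x0,y0=cv2.fitLine(q[:,:2].astype(np.float32),cv2.DIST_L2,0,.01,.01).ravel()
        print(n,g.sum(),m.round(4),'ang',np.degrees(np.arctan2(*(m[:2]-o)[::-1])).round(1),'line',np.degrees(np.arctan2(vy,vx)).round(1),'r',r.min().round(3),r.max().round(3),'z',np.percentile(q[:,2],[5,50,95]).round(4))
E
python3 - <<'E'
from h import *
import hook
st();yaw()
E
```

```text
scene 15 [ 0.5174 -0.141   0.1687] ang -153.1 line 30.5 r 0.097 0.124 z [0.1649 0.1682 0.1732]
top 37 [ 0.5257 -0.1356  0.1684] ang -154.7 line 25.0 r 0.086 0.128 z [0.1645 0.1674 0.1757]
wrist 359 [ 0.5501 -0.1224  0.167 ] ang -154.4 line 25.8 r 0.062 0.088 z [0.1656 0.167  0.1684]
{'time': 10.733, 'joint_positions': [-0.338, 0.387, 0.547, 1.443, -0.213, 1.362, 1.993], 'tcp_pos': [0.664, -0.072, 0.223], 'orientation': [0.004, -0.101, 0.995, 0.004], 'contact_force': [6.715, 9.555, 0.206], 'ft_torque': [2.178, -1.555, -0.249], 'finger_force': 14.943, 'finger_gap': 0.013}
tool y angle 101.65101443192205 z [ 0.008  0.009 -1.   ]
```

Call:
{"api": "move_arm", "payload": {"moves": [{"linear":[0.001,-0.004,0],"twist":[0,0,0],"gripper":0.1},{"linear":[0.002,-0.008,0],"twist":[0,0,0],"gripper":0.1},{"linear":[0.003,-0.0115,0],"twist":[0,0,0],"gripper":0.1},{"linear":[0.003,-0.014,0],"twist":[0,0,0],"gripper":0.1},{"linear":[0.003,-0.014,0],"twist":[0,0,0],"gripper":0.1},{"linear":[0.003,-0.014,0],"twist":[0,0,0],"gripper":0.1}]}}

```text
time: 11.23
tcp_pos: [0.6684, -0.0822, 0.2237]
orientation: [0.007, -0.102, 0.995, 0.003]
contact_force: [14.3, 8.2, -3.8]
finger_gap: 0.0122
finger_force: 16.5
```

```bash
python3 - <<'E'
from h import *
import hook
st();yaw()
E
```

```text
scene 24 [ 0.5108 -0.1063  0.1696] ang -171.4 line 10.9 r 0.087 0.124 z [0.1662 0.169  0.1745]
wrist 257 [ 0.5481 -0.1019  0.1671] ang -170.5 line 9.7 r 0.061 0.082 z [0.1656 0.1672 0.1684]
{'time': 11.383, 'joint_positions': [-0.322, 0.397, 0.55, 1.432, -0.218, 1.359, 2.012], 'tcp_pos': [0.668, -0.082, 0.224], 'orientation': [0.007, -0.102, 0.995, 0.003], 'contact_force': [14.07, 9.366, -2.892], 'ft_torque': [2.041, -3.187, -0.199], 'finger_force': 16.495, 'finger_gap': 0.012}
tool y angle 101.70441958891325 z [ 0.014  0.008 -1.   ]
```

Call:
{"api": "move_arm", "payload": {"moves": [{"linear":[0.005,0.005,0],"twist":[0,0,0],"gripper":0.1},{"linear":[0.01,0.008,0],"twist":[0,0,0],"gripper":0.1},{"linear":[0.01,0.008,0],"twist":[0,0,0],"gripper":0.6},{"linear":[0.01,0.008,0],"twist":[0,0,0],"gripper":0.6},{"linear":[0.01,0.008,0],"twist":[0,0,0],"gripper":0.6},{"linear":[0.01,0.008,0.01],"twist":[0,0,0],"gripper":0.6},{"linear":[0.01,0.008,0.06],"twist":[0,0,0],"gripper":0.6},{"linear":[0.01,0.008,0.1],"twist":[0,0,0],"gripper":0.6}]}}

```text
time: 12.05
tcp_pos: [0.6684, -0.0845, 0.2975]
orientation: [-0.001, -0.098, 0.995, 0.0]
contact_force: [1.6, -1.4, 0.3]
finger_gap: 0.0434
finger_force: 0.0
```

```bash
python3 - <<'E'
from h import *
import hook
st();yaw()
E
```

```text
scene 30 [ 0.5156 -0.1058  0.169 ] ang -171.3 line 12.2 r 0.073 0.125 z [0.1656 0.1685 0.1735]
wrist 339 [ 0.5337 -0.1041  0.1673] ang -170.6 line 9.2 r 0.06 0.106 z [0.166  0.1673 0.1687]
{'time': 12.2, 'joint_positions': [-0.317, 0.384, 0.565, 1.296, -0.202, 1.512, 1.992], 'tcp_pos': [0.671, -0.085, 0.301], 'orientation': [0.003, -0.098, 0.995, -0.001], 'contact_force': [-1.301, -0.7, -0.146], 'ft_torque': [0.025, 0.024, -0.016], 'finger_force': 0.0, 'finger_gap': 0.05}
tool y angle 101.25719885047496 z [ 0.006 -0.001 -1.   ]
```

Call:
{"api": "move_arm", "payload": {"moves": [{"linear":[-0.205,0.406,0],"twist":[0,0,0.426],"gripper":0.7},{"linear":[-0.205,0.406,0],"twist":[0,0,0.426],"gripper":0.7},{"linear":[-0.205,0.406,0],"twist":[0,0,0.426],"gripper":0.7},{"linear":[-0.205,0.406,0],"twist":[0,0,0.426],"gripper":0.7},{"linear":[-0.205,0.406,0],"twist":[0,0,0.426],"gripper":0.7},{"linear":[-0.205,0.406,0],"twist":[0,0,0.426],"gripper":0.7},{"linear":[-0.205,0.406,0],"twist":[0,0,0.426],"gripper":0.7},{"linear":[-0.205,0.406,0],"twist":[0,0,0.426],"gripper":0.7}]}}

```text
time: 12.87
tcp_pos: [0.5175, 0.2146, 0.2962]
orientation: [-0.001, -0.42, 0.908, -0.0]
contact_force: [1.9, 0.4, -0.1]
finger_gap: 0.0607
finger_force: 0.0
```

Call:
{"api": "move_arm", "payload": {"moves": [{"linear":[-0.02,0.03,-0.02],"twist":[0,0,0],"gripper":0.7},{"linear":[-0.02,0.03,-0.04],"twist":[0,0,0],"gripper":0.7},{"linear":[-0.02,0.03,-0.05],"twist":[0,0,0],"gripper":0.7},{"linear":[-0.02,0.03,-0.05],"twist":[0,0,0],"gripper":0.7}]}}

```text
time: 13.2
tcp_pos: [0.5031, 0.2347, 0.2569]
orientation: [-0.002, -0.42, 0.908, -0.001]
contact_force: [0.4, -0.6, -0.5]
finger_gap: 0.0609
finger_force: 0.0
```

```bash
cat > fitcap.py <<'E'
from h import *
st();yaw()
w=cam('wrist');P=cloud(w);hsv=cv2.cvtColor(w['image'],cv2.COLOR_RGB2HSV);save(w,'w5.png')
y=(cv2.inRange(hsv,(20,120,60),(35,255,255))>0)&(np.hypot(P[...,0]-.515,P[...,1]-.217)<.04)
for lo,hi in((.062,.078),(.082,.105)):
    q=P[y&(P[...,2]>lo)&(P[...,2]<hi)]
    if len(q)>10:
        c=np.median(q,0);A=np.c_[q[:,:2]-c[:2],np.ones(len(q))];k=np.linalg.lstsq(A,q[:,2],rcond=None)[0]
        print(lo,len(q),c.round(4),np.ptp(q,0).round(3),np.array(cv2.minEnclosingCircle(q[:,:2].astype(np.float32))[0]).round(4),cv2.minAreaRect(q[:,:2].astype(np.float32)),'slope',k.round(3))
E
python3 fitcap.py
```

```text
{'time': 13.2, 'joint_positions': [-0.732, 0.11, 0.268, 1.662, -0.028, 1.379, 1.978], 'tcp_pos': [0.503, 0.235, 0.257], 'orientation': [-0.002, -0.42, 0.908, -0.001], 'contact_force': [0.386, -0.565, -0.461], 'ft_torque': [0.136, 0.072, -0.038], 'finger_force': 0.0, 'finger_gap': 0.061}
tool y angle 139.6383667433945 z [-0.004 -0.003 -1.   ]
0.062 798 [0.5154 0.2193 0.0695] [0.035 0.035 0.011] [0.5165 0.2202] ((0.5165960192680359, 0.22031348943710327), (0.03461640328168869, 0.03388054668903351), 49.441646575927734) slope [0.005 0.006 0.07 ]
0.082 122 [0.5157 0.2204 0.0911] [0.024 0.02  0.016] [0.5168 0.2203] ((0.5165933966636658, 0.22012798488140106), (0.0037972067948430777, 0.02860729768872261), 51.23942947387695) slope [0.151 0.19  0.091]
```

Upright at (0.5166, 0.2202), cap flat at z = 0.070 and yaw about 50°. Now the grasp.

Call:
{"api": "move_arm", "payload": {"newtons": 15, "moves": [{"linear":[0.018,-0.0193,-0.04],"twist":[0,0,0],"gripper":0.7},{"linear":[0.018,-0.0193,-0.09],"twist":[0,0,0],"gripper":0.7},{"linear":[0.018,-0.0193,-0.13],"twist":[0,0,0],"gripper":0.7},{"linear":[0.018,-0.0193,-0.17],"twist":[0,0,0],"gripper":0.7},{"linear":[0.018,-0.0193,-0.21],"twist":[0,0,0],"gripper":0.7},{"linear":[0.018,-0.0193,-0.24],"twist":[0,0,0],"gripper":0.7},{"linear":[0.018,-0.0193,-0.265],"twist":[0,0,0],"gripper":0.7},{"linear":[0.018,-0.0193,-0.28],"twist":[0,0,0],"gripper":0.7}]}}

```text
time: 13.92
tcp_pos: [0.518, 0.2195, 0.0479]
orientation: [-0.001, -0.419, 0.908, -0.0]
contact_force: [-0.1, -0.4, 0.3]
finger_gap: 0.0612
finger_force: 0.0
```

Call:
{"api": "move_arm", "payload": {"moves": [{"linear":[0,0,-0.002],"twist":[0,0,0],"gripper":0.7},{"linear":[0,0,-0.002],"twist":[0,0,0],"gripper":0.7}]}}

```text
time: 14.08
tcp_pos: [0.5185, 0.2209, 0.0483]
orientation: [-0.0, -0.419, 0.908, -0.0]
contact_force: [0.3, 0.7, -0.3]
finger_gap: 0.0614
finger_force: 0.0
```

Call:
{"api": "move_arm", "payload": {"newtons": 15, "moves": [{"linear":[-0.002,-0.001,-0.003],"twist":[0,0,0],"gripper":0.7},{"linear":[-0.002,-0.001,-0.003],"twist":[0,0,0],"gripper":0.35},{"linear":[-0.002,-0.001,-0.003],"twist":[0,0,0],"gripper":0.35},{"linear":[-0.002,-0.001,-0.003],"twist":[0,0,0],"gripper":0.35},{"linear":[-0.002,-0.001,-0.003],"twist":[0,0,0],"gripper":0.35},{"linear":[-0.002,-0.001,-0.003],"twist":[0,0,0],"gripper":0.35},{"linear":[-0.002,-0.001,-0.003],"twist":[0,0,0],"gripper":0.35}]}}

```text
time: 14.67
tcp_pos: [0.5168, 0.2208, 0.0463]
orientation: [0.001, -0.42, 0.908, -0.0]
contact_force: [-0.5, -1.5, 2.2]
finger_gap: 0.0359
finger_force: 15.0
```

```bash
python3 -c "
from h import *
st();yaw()"
```

```text
{'time': 14.667, 'joint_positions': [-0.686, 0.307, 0.269, 1.883, -0.097, 0.963, 2.065], 'tcp_pos': [0.517, 0.221, 0.046], 'orientation': [0.001, -0.42, 0.908, -0.0], 'contact_force': [-0.527, -1.455, 2.18], 'ft_torque': [-0.094, -0.118, -0.057], 'finger_force': 14.993, 'finger_gap': 0.036}
tool y angle 139.66705313586223 z [ 0.001  0.    -1.   ]
```

Call:
{"api": "move_arm", "payload": {"moves": [{"linear":[0,0,0.02],"twist":[0,0,0],"gripper":0.35},{"linear":[0,0,0.05],"twist":[0,0,0],"gripper":0.35},{"linear":[0,0,0.09],"twist":[0,0,0],"gripper":0.35},{"linear":[0,0,0.13],"twist":[0,0,0],"gripper":0.35},{"linear":[0,0,0.17],"twist":[0,0,0],"gripper":0.35},{"linear":[0,0,0.195],"twist":[0,0,0],"gripper":0.35},{"linear":[0,0,0.195],"twist":[0,0,0],"gripper":0.35}]}}

```text
time: 15.25
tcp_pos: [0.5186, 0.2223, 0.1971]
orientation: [0.004, -0.42, 0.907, 0.001]
contact_force: [1.1, 0.4, -0.8]
finger_gap: 0.0358
finger_force: 15.0
```

Call:
{"api": "move_arm", "payload": {"moves": [{"linear":[-0.01,-0.04,0],"twist":[0,0,-0.06],"gripper":0.35},{"linear":[-0.02,-0.09,0],"twist":[0,0,-0.12],"gripper":0.35},{"linear":[-0.03,-0.14,0],"twist":[0,0,-0.18],"gripper":0.35},{"linear":[-0.04,-0.19,0],"twist":[0,0,-0.24],"gripper":0.35},{"linear":[-0.05,-0.24,0],"twist":[0,0,-0.3],"gripper":0.35},{"linear":[-0.06,-0.29,0],"twist":[0,0,-0.36],"gripper":0.35},{"linear":[-0.07,-0.34,0],"twist":[0,0,-0.42],"gripper":0.35},{"linear":[-0.08,-0.38,0],"twist":[0,0,-0.445],"gripper":0.35}]}}

```text
time: 15.92
tcp_pos: [0.4548, -0.0668, 0.1912]
orientation: [-0.001, -0.081, 0.997, 0.0]
contact_force: [-0.3, -0.5, 0.1]
finger_gap: 0.0358
finger_force: 15.0
```

Call:
{"api": "move_arm", "payload": {"moves": [{"linear":[-0.009,-0.03,0],"twist":[0,0,0],"gripper":0.35},{"linear":[-0.009,-0.055,0],"twist":[0,0,0],"gripper":0.35},{"linear":[-0.009,-0.07,0],"twist":[0,0,0],"gripper":0.35},{"linear":[-0.009,-0.072,0],"twist":[0,0,0],"gripper":0.35},{"linear":[-0.009,-0.072,0],"twist":[0,0,0],"gripper":0.35}]}}

```text
time: 16.33
tcp_pos: [0.449, -0.1181, 0.1914]
orientation: [-0.001, -0.083, 0.997, 0.0]
contact_force: [0.4, 0.8, -1.1]
finger_gap: 0.0358
finger_force: 15.0
```

```bash
cat > look.py <<'E'
from h import *
import hook,sys
st();yaw()
p=np.array(bot.state()['tcp_pos'])
for n in('scene','wrist'):
    c=cam(n);P=cloud(c);hsv=cv2.cvtColor(c['image'],cv2.COLOR_RGB2HSV);save(c,sys.argv[1]+n+'.png')
    y=(cv2.inRange(hsv,(20,110,50),(36,255,255))>0)&(np.hypot(P[...,0]-p[0],P[...,1]-p[1])<.035)&(P[...,2]>p[2])
    if y.sum()>10:
        q=P[y];print(n,y.sum(),'med',np.median(q,0).round(4),'z',np.percentile(q[:,2],[1,99]).round(4))
        t=q[q[:,2]>q[:,2].max()-.012];print(' top',len(t),t.mean(0).round(4))
E
python3 look.py k1; python3 -c "
import cv2,numpy as np
a=cv2.imread('pics/k1scene.png')[130:270,190:350];b=cv2.imread('pics/k1wrist.png')
cv2.imwrite('pics/k1.png',np.hstack([cv2.resize(a,(480,420),interpolation=2),b[:,120:440]]))"
```

```text
scene 14 [ 0.5124 -0.1059  0.1699] ang -171.5 line 10.0 r 0.086 0.124 z [0.1667 0.1699 0.1742]
top 43 [ 0.5391 -0.1038  0.1677] ang -170.7 line 10.1 r 0.056 0.113 z [0.1631 0.1677 0.1708]
{'time': 16.483, 'joint_positions': [-0.417, -0.08, 0.593, 1.967, 0.047, 1.242, 1.899], 'tcp_pos': [0.449, -0.117, 0.192], 'orientation': [-0.0, -0.085, 0.996, 0.0], 'contact_force': [-0.613, 0.279, -1.382], 'ft_torque': [0.024, 0.002, -0.014], 'finger_force': 14.97, 'finger_gap': 0.035}
tool y angle 99.73563199217348 z [-0.001  0.    -1.   ]
scene 143 med [ 0.4668 -0.1092  0.5778] z [0.2079 0.592 ]
 top 58 [ 0.4725 -0.104   0.5848]
wrist 6049 med [ 0.4298 -0.1177  0.265 ] z [0.2103 0.2828]
 top 2775 [ 0.4253 -0.1198  0.2783]
```

View pics/k1.png

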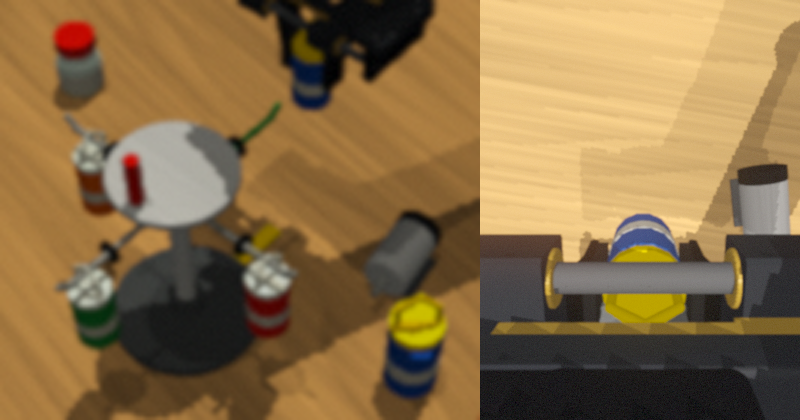

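View: the vial is held upright and shut (left picture, (310,75)). The green hook points at it (265,120) and the other three vials hang still. Now lower to threading height.

Call:
{"api": "move_arm", "payload": {"moves": [{"linear":[0,-0.002,-0.03],"twist":[0,0,0],"gripper":0.35},{"linear":[0,-0.002,-0.06],"twist":[0,0,0],"gripper":0.35},{"linear":[0,-0.002,-0.075],"twist":[0,0,0],"gripper":0.35},{"linear":[0,-0.002,-0.077],"twist":[0,0,0],"gripper":0.35},{"linear":[0,-0.002,-0.077],"twist":[0,0,0],"gripper":0.35},{"linear":[0,-0.002,-0.077],"twist":[0,0,0],"gripper":0.35}]}}

```text
time: 17.08
tcp_pos: [0.4502, -0.1194, 0.1352]
orientation: [0.001, -0.084, 0.996, -0.0]
contact_force: [0.3, -0.4, -0.8]
finger_gap: 0.0356
finger_force: 15.0
```

```bash
python3 - <<'E'
from h import *
import hook
st();yaw()
c=cam('scene');P=cloud(c);hsv=cv2.cvtColor(c['image'],cv2.COLOR_RGB2HSV)
p=np.array(bot.state()['tcp_pos'])
y=(cv2.inRange(hsv,(18,110,40),(36,255,255))>0)&(np.hypot(P[...,0]-p[0],P[...,1]-p[1])<.035)&(P[...,2]>.12)&(P[...,2]<.21)
q=P[y];print(len(q),np.median(q,0).round(4),np.percentile(q[:,2],[1,10,50,90,99]).round(4))
E
```

```text
scene 18 [ 0.5102 -0.1064  0.1702] ang -171.5 line 8.5 r 0.083 0.128 z [0.1669 0.1695 0.1767]
top 46 [ 0.5387 -0.1036  0.1671] ang -170.9 line 9.3 r 0.056 0.113 z [0.164  0.1667 0.1704]
{'time': 17.233, 'joint_positions': [-0.409, -0.016, 0.613, 2.036, 0.01, 1.117, 1.939], 'tcp_pos': [0.45, -0.12, 0.135], 'orientation': [0.001, -0.084, 0.996, -0.0], 'contact_force': [0.382, 0.163, -1.272], 'ft_torque': [0.031, 0.045, 0.023], 'finger_force': 14.97, 'finger_gap': 0.035}
tool y angle 99.63213123317777 z [ 0.002  0.    -1.   ]
65 [ 0.4587 -0.1208  0.16  ] [0.1414 0.1546 0.16   0.1638 0.1846]
```

Call:
{"api": "move_arm", "payload": {"moves": [{"linear":[0.01,0.004,-0.001],"twist":[0,0,0],"gripper":0.35},{"linear":[0.02,0.006,-0.001],"twist":[0,0,0],"gripper":0.35},{"linear":[0.03,0.008,-0.001],"twist":[0,0,0],"gripper":0.35},{"linear":[0.04,0.01,-0.001],"twist":[0,0,0],"gripper":0.35},{"linear":[0.05,0.012,-0.001],"twist":[0,0,0],"gripper":0.35},{"linear":[0.057,0.013,-0.001],"twist":[0,0,0],"gripper":0.35},{"linear":[0.062,0.014,-0.001],"twist":[0,0,0],"gripper":0.35},{"linear":[0.064,0.014,-0.001],"twist":[0,0,0],"gripper":0.35}]}}

```text
time: 17.95
tcp_pos: [0.4981, -0.1088, 0.1335]
orientation: [-0.0, -0.084, 0.996, -0.0]
contact_force: [0.0, -0.4, -0.3]
finger_gap: 0.0352
finger_force: 15.0
```

```bash
python3 -c "
from h import *
import hook
st();yaw()
a=cam('scene');b=cam('top');s=cv2.resize(a['image'][130:230,190:340],(600,400),interpolation=2);cv2.imwrite('pics/k2.png',s[:,:,::-1])"
```

```text
scene 17 [ 0.5243 -0.1029  0.1686] ang -172.3 line 12.8 r 0.081 0.109 z [0.1664 0.169  0.1705]
wrist 277 [ 0.4942 -0.1107  0.1731] ang -170.6 line 14.4 r 0.116 0.13 z [0.168  0.174  0.1758]
{'time': 18.1, 'joint_positions': [-0.411, 0.102, 0.611, 1.941, -0.065, 1.119, 1.964], 'tcp_pos': [0.497, -0.109, 0.133], 'orientation': [-0.0, -0.084, 0.996, -0.0], 'contact_force': [-0.272, -0.677, -0.548], 'ft_torque': [0.031, 0.032, -0.011], 'finger_force': 14.97, 'finger_gap': 0.036}
tool y angle 99.61346243061041 z [-0. -0. -1.]
```

View pics/k2.png

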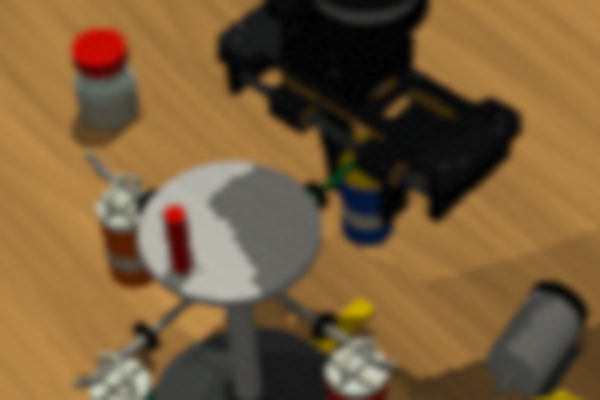

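No contact force, and the wrist camera sees the green tip through and outside the eye, so it is threaded. Go further in, then lower.

Call:
{"api": "move_arm", "payload": {"moves": [{"linear":[0.01,0.001,0],"twist":[0,0,0],"gripper":0.35},{"linear":[0.02,0.002,0],"twist":[0,0,0],"gripper":0.35},{"linear":[0.025,0.003,0],"twist":[0,0,0],"gripper":0.35},{"linear":[0.025,0.003,-0.004],"twist":[0,0,0],"gripper":0.35},{"linear":[0.025,0.003,-0.008],"twist":[0,0,0],"gripper":0.35},{"linear":[0.025,0.003,-0.011],"twist":[0,0,0],"gripper":0.35},{"linear":[0.025,0.003,-0.013],"twist":[0,0,0],"gripper":0.35},{"linear":[0.025,0.003,-0.013],"twist":[0,0,0],"gripper":0.35}]}}

```text
time: 18.87
tcp_pos: [0.5157, -0.1068, 0.1233]
orientation: [-0.001, -0.084, 0.996, 0.0]
contact_force: [0.3, 0.3, -0.3]
finger_gap: 0.0354
finger_force: 15.0
```

```bash
python3 -c "
from h import *
import hook
st();yaw()"
```

```text
wrist 418 [ 0.5054 -0.1089  0.1689] ang -170.6 line 9.7 r 0.103 0.13 z [0.166  0.1675 0.1748]
{'time': 19.017, 'joint_positions': [-0.403, 0.157, 0.608, 1.91, -0.101, 1.104, 1.983], 'tcp_pos': [0.516, -0.107, 0.124], 'orientation': [0.0, -0.084, 0.996, 0.0], 'contact_force': [-0.051, 0.228, -0.31], 'ft_torque': [-0.008, 0.042, -0.027], 'finger_force': 14.969, 'finger_gap': 0.035}
tool y angle 99.62250609173681 z [ 0.  0. -1.]
```

Call:
{"api": "move_arm", "payload": {"moves": [{"linear":[0,0,-0.0015],"twist":[0,0,0],"gripper":0.35},{"linear":[0,0,-0.003],"twist":[0,0,0],"gripper":0.35},{"linear":[0,0,-0.004],"twist":[0,0,0],"gripper":0.35},{"linear":[0,0,-0.004],"twist":[0,0,0],"gripper":0.35},{"linear":[0,0,-0.004],"twist":[0,0,0],"gripper":0.35}]}}

```text
time: 19.43
tcp_pos: [0.5165, -0.1073, 0.1212]
orientation: [0.0, -0.084, 0.996, -0.0]
contact_force: [-0.7, -1.5, 2.7]
finger_gap: 0.0357
finger_force: 15.0
```

Call:
{"api": "move_arm", "payload": {"moves": [{"linear":[0,0,0],"twist":[0,0,0],"gripper":0.45},{"linear":[0,0,0],"twist":[0,0,0],"gripper":0.5},{"linear":[0,0,0.001],"twist":[0,0,0],"gripper":0.6},{"linear":[0,0,0.001],"twist":[0,0,0],"gripper":0.8},{"linear":[0,0,0.001],"twist":[0,0,0],"gripper":0.8},{"linear":[0,0,0.001],"twist":[0,0,0],"gripper":0.8},{"linear":[0,0,0.001],"twist":[0,0,0],"gripper":0.8}]}}

```text
time: 20.02
tcp_pos: [0.5162, -0.1066, 0.1215]
orientation: [-0.0, -0.084, 0.996, 0.0]
contact_force: [0.1, 0.6, -0.2]
finger_gap: 0.0663
finger_force: 0.0
```

```bash
python3 -c "
from h import *
import hook
st()
w=cam('wrist');save(w,'k3.png')"
```

```text
wrist 443 [ 0.5068 -0.1085  0.1682] ang -170.6 line 9.5 r 0.103 0.13 z [0.1659 0.1673 0.1743]
{'time': 20.167, 'joint_positions': [-0.403, 0.161, 0.607, 1.912, -0.103, 1.099, 1.984], 'tcp_pos': [0.516, -0.107, 0.122], 'orientation': [0.0, -0.084, 0.996, 0.0], 'contact_force': [0.617, -0.794, 0.462], 'ft_torque': [0.033, 0.002, -0.07], 'finger_force': 0.0, 'finger_gap': 0.069}
```

View pics/k3.png

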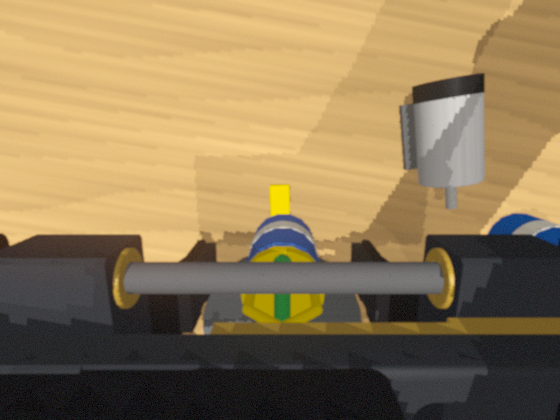

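The vial hangs free between the open fingers, with the green hook through the eye at (282,285) and the pointer directly below at (280,200). Now withdraw straight up.

Call:
{"api": "move_arm", "payload": {"moves": [{"linear":[0,0,0.01],"twist":[0,0,0],"gripper":0.8},{"linear":[0,0,0.03],"twist":[0,0,0],"gripper":0.8},{"linear":[0,0,0.06],"twist":[0,0,0],"gripper":0.8},{"linear":[0,0,0.1],"twist":[0,0,0],"gripper":0.8},{"linear":[0,0,0.15],"twist":[0,0,0],"gripper":0.8},{"linear":[0,0,0.2],"twist":[0,0,0],"gripper":0.8},{"linear":[0,0,0.24],"twist":[0,0,0],"gripper":0.8},{"linear":[0,0,0.24],"twist":[0,0,0],"gripper":0.8}]}}

```text
time: 20.88
tcp_pos: [0.5192, -0.1076, 0.309]
orientation: [0.006, -0.084, 0.996, -0.0]
contact_force: [0.6, 0.2, 1.0]
finger_gap: 0.0698
finger_force: 0.0
```

Call:
{"api": "move_arm", "payload": {"moves": [{"linear":[-0.05,0.05,0.02],"twist":[0,0,0],"gripper":0.8},{"linear":[-0.06,0.1,0.02],"twist":[0,0,0],"gripper":0.8},{"linear":[-0.06,0.15,0.02],"twist":[0,0,0],"gripper":0.8},{"linear":[-0.06,0.2,0.02],"twist":[0,0,0],"gripper":0.8},{"linear":[-0.06,0.25,0.02],"twist":[0,0,0],"gripper":0.8},{"linear":[-0.06,0.25,0.02],"twist":[0,0,0],"gripper":0.8},{"linear":[-0.06,0.25,0.02],"twist":[0,0,0],"gripper":0.8},{"linear":[-0.06,0.25,0.02],"twist":[0,0,0],"gripper":0.8}]}}

```text
time: 21.55
tcp_pos: [0.4712, 0.08, 0.3166]
orientation: [-0.0, -0.084, 0.996, -0.0]
contact_force: [0.1, -0.2, -0.1]
finger_gap: 0.0694
finger_force: 0.0
```

Call:
{"api": "move_arm", "payload": {"moves": [{"linear":[0,0,0],"twist":[0,0,0],"gripper":0.8},{"linear":[0,0,0],"twist":[0,0,0],"gripper":0.8},{"linear":[0,0,0],"twist":[0,0,0],"gripper":0.8},{"linear":[0,0,0],"twist":[0,0,0],"gripper":0.8},{"linear":[0,0,0],"twist":[0,0,0],"gripper":0.8},{"linear":[0,0,0],"twist":[0,0,0],"gripper":0.8},{"linear":[0,0,0],"twist":[0,0,0],"gripper":0.8},{"linear":[0,0,0],"twist":[0,0,0],"gripper":0.8}]}}

```text
time: 22.22
tcp_pos: [0.4712, 0.0808, 0.3166]
orientation: [-0.0, -0.084, 0.996, 0.0]
contact_force: [-0.5, -1.0, 0.7]
finger_gap: 0.0699
finger_force: 0.0
```

```bash
python3 - <<'E'
from h import *
import hook
st()
for k in range(2):
    c=cam('scene');P=cloud(c);hsv=cv2.cvtColor(c['image'],cv2.COLOR_RGB2HSV);near=np.hypot(P[...,0]-.514,P[...,1]+.107)<.045
    for n,lo,hi in(('yel',(18,110,50),(36,255,255)),('blu',(100,100,30),(130,255,255))):
        q=P[(cv2.inRange(hsv,lo,hi)>0)&near&(P[...,2]>.05)];print(n,len(q),np.median(q,0).round(4),np.percentile(q[:,2],[2,98]).round(3))
s=cv2.resize(c['image'][120:280,180:360],(675,600),interpolation=2);cv2.imwrite('pics/k4.png',s[:,:,::-1])
E
```

```text
scene 23 [ 0.5158 -0.1056  0.1694] ang -171.4 line 10.7 r 0.075 0.125 z [0.1675 0.1697 0.1734]
top 56 [ 0.5321 -0.1045  0.1683] ang -171.0 line 8.9 r 0.056 0.128 z [0.1634 0.1679 0.1757]
wrist 207 [ 0.5095 -0.1067  0.1686] ang -171.3 line 8.5 r 0.087 0.129 z [0.1658 0.1673 0.1749]
{'time': 22.367, 'joint_positions': [-0.622, -0.093, 0.37, 1.737, 0.034, 1.492, 1.483], 'tcp_pos': [0.471, 0.081, 0.317], 'orientation': [0.0, -0.084, 0.996, 0.0], 'contact_force': [0.703, 0.332, 0.509], 'ft_torque': [0.018, 0.061, 0.003], 'finger_force': 0.0, 'finger_gap': 0.069}
yel 141 [ 0.5172 -0.1013  0.1468] [0.14  0.176]
blu 79 [ 0.5271 -0.093   0.1205] [0.087 0.138]
yel 141 [ 0.517  -0.1011  0.1473] [0.14  0.175]
blu 79 [ 0.5271 -0.0929  0.1221] [0.089 0.14 ]
```

View pics/k4.png

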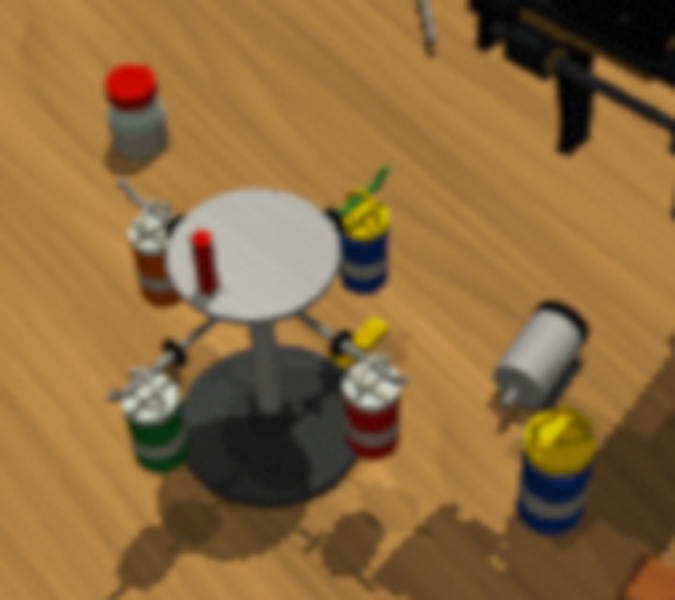

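The blue vial hangs upright and shut on the green hook at (363,235), over the pointer. The other three still hang, the motor and jar stand where they were, and the arm is clear.

```bash
python3 -c "
from plant import bot
print(bot.sign_off())"
```

```text
the job is handed in; nothing more can be done
None
```

I shut the blue vial's cap in the rack, turned the green hook to within about 2° of the pointer, and hung the vial on it; it looked shut, upright and still in the last picture, and the job was handed in at about 22 s (no verdict came back).

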